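# Open the lapping machine's gear cover

### The arm

A 7-joint arm with a two-finger parallel gripper is mounted at the origin on the work surface. World frame = base frame: x ahead of the robot, y to its left, z up, the work surface at z = 0. Lengths are in m, angles in rad, forces in N, time in s.
With the tool pointing down it reaches from about 0.375 to 0.925 m from the base axis. Payload 3.1 kg.
Tool frame: the origin (TCP) lies between the finger pads; the fingertips stand 19 mm ahead of it and the grasp point (between the pads) is the TCP; z points along the fingers, y is the direction in which the jaws open and shut (so a half turn about z gives the same grasp; the last joint's range is limited). The gripper opens to 85 mm and grips with 20 to 120 N. Pads are 22 mm wide; open, the fingers measure 114 mm over their backs; the gripper's body (76 mm by 85 mm) begins 54 mm behind the grasp point. The pads swing forward as they close: fully open they stand 13 mm farther back than shut.
Start: joints at [1.041, 0.383, 0.044, 1.598, -0.018, 1.161, -0.05], TCP at [0.272, -0.59, 0.219] pointing down, gripper open.
Joint ranges: [-2.61, 2.61], [-0.41, 2.15], [-1.48, 1.57], [0, 2.5], [-1.57, 4.71], [0.05, 1.97], [-2.85, 2.85]. Speed limits (rad/s): [2.79, 2.79, 3.14, 3.14, 3.14, 3.14, 3.14].

### API

Orientations are given as a unit quaternion [x, y, z, w].
In Python, from bench import move_ptp, movel, move_j, move_gripper, pause, inverse_kinematics, read_camera, camera_params, MotionError, sign_off, look_for, tip_of, read_time_s, read_qpos, read_joint_vel, read_effort, read_eef_pos, read_tcp_rot, read_ft_force, read_ft_torque, read_finger_gap gives the robot as it stands. Calls block until the motion is done:
- move_ptp(position, orientation): joint-space move of the TCP to a pose.
- movel(position, orientation=None, speed=0.15): straight line of the TCP; orientation=None keeps the orientation; speed is the mean speed in m/s.
- move_j(angles): joint-space move.
- move_gripper(opening, effort=None): finger opening in m; effort is the grip in N (None keeps the last); returns when the fingers have stopped.
- pause(seconds).
- inverse_kinematics(position, orientation): joint angles nearest the present ones, or None.
- read_camera(name): name is "side" or "top" or "wrist"; returns the picture (420x560x3 uint8, red, green, blue); there is no depth.
- camera_params(name): a dict with "K" (3x3 intrinsics, pixels), "dist_coeffs" ([k1, k2, p1, p2, k3] as OpenCV has them; the pictures are not rectified), "camera_from_world" (4x4, takes a point from world to camera coordinates). Camera axes: x right, y down, z forward; pixel columns grow to the right and rows downward; lengths in m; the calibration is good to about 2 mm. A picture is of the moment at which its call begins: read the wrist's pose just before it. camera_params takes no time and is no camera call; for the wrist camera it gives the pose at the moment of the call.
A pose or a line that the arm cannot do raises MotionError and nothing moves.
- sign_off(): hands the job in, once; it reports no verdict.
Trained networks look in the newest picture that a camera, given by its name, has taken for a name from the list of things; names that differ only in an ending like _2 or _b are one class to them, and where a whole thing is asked for, a point or a joint stands for the part that bears it (a point fixed in the world has none). Each returns a list of dicts, best first, with "confidence" (0 to 1); they miss things now and then, are a little off and sometimes report something else, mostly with a low value. They report only what shows in the picture. A call takes as long as a camera call. They do not tell look-alikes from the thing itself.
- look_for(camera, name): "at" ([column, row] in pixels, amid what is visible of it).
- tip_of(camera, name): "at" ([column, row] in pixels: a listed point, or the origin of a listed thing).
Readings, each from a call of its own:
- read_time_s(): time.
- read_qpos(): joint angles.
- read_joint_vel(): joint speeds.
- read_effort(): joint torques, N m.
- read_eef_pos(): TCP position.
- read_tcp_rot(): TCP orientation.
- read_ft_force(): force on the tool from outside, world axes, zero at the start.
- read_ft_torque(): the same for the moment, N m.
- read_finger_gap(): finger opening in m.
Only numpy, scipy, OpenCV 4.12 (cv2) and the standard library are available. Lean on these libraries where they do the work, as an engineer would, in place of code of your own. Each camera call takes 0.05 s, during which the arm holds its last target. There are 200 camera calls.

### The job

Take the yellow screwdriver from its wooden stand and, with it, turn the two slotted brass fasteners anticlockwise a quarter turn, until they stop, so that their heads line up with the panel's openings. Put the screwdriver back upright in its stand, then lift the metal panel with the red handle off the gearbox and lay it gently, handle up, in the middle of the black rubber mat. Do not turn the fasteners with the fingers, and leave the other things on the bench alone.

Things in the scene. Friction and masses are not known exactly. Their poses are not given: they have to be found in the camera images.
- gearbox: Grey open-topped gearbox case of the valve lapping machine, fixed to the bench, 240 mm along its x, 150 mm along its y, with a short spindle (reaching 168 mm from the centre) on its +x end. Origin: centre of its underside; z up. The loose panel lies on a ledge 74 mm up, inside a lip whose top is 78 mm up, with 2 mm play all round.
- cam_near_slot (a point): Brass quarter-turn fastener at the robot's (-x) end of the panel: a stud with an oblong head 40 x 18 mm, 11 mm tall, above the panel. A slot 8.5 mm wide and 7 mm deep runs along the whole head, open at the ends. Point: centre of the slot at the height of the head's top, 92.5 mm above the bench; the slot's floor is 7 mm lower. Its x axis runs along the slot, z up. It lies 65 mm from the gearbox's centre along -x.
- cam_far_slot (a point): Brass quarter-turn fastener at the far (+x) end of the panel: a stud with an oblong head 40 x 18 mm, 11 mm tall, above the panel. A slot 8.5 mm wide and 7 mm deep runs along the whole head, open at the ends. Point and axes as for the near one; it lies 65 mm from the gearbox's centre along +x.
- cam_near (a joint): Angle of the near fastener, rad, growing anticlockwise seen from above. 0: locked, head and slot across the panel; 1.571: open, head and slot along the gearbox's x axis, at a hard stop. It starts between 0 and 0.3. Stays where left; friction 0.10 N m.
- cam_far (a joint): Angle of the far fastener, as for the near one; its start is drawn separately.
- driver_handle (a point): Stubby screwdriver, 111 mm long, about 160 g, standing blade down in the wooden stand. Point: centre of its yellow square handle, 81 mm above the blade's tip. The handle is 28 x 28 mm and 60 mm tall, its flats along this point's x and y axes; z up. Below it is a round flange 36 mm wide and 6 mm thick, its underside 45 mm above the tip; then a shank 14 mm thick.
- driver_tip (a point): Middle of the screwdriver blade's lower edge. The blade is 22 mm wide along x (the same x as the handle's) and 4 mm thick, 2.5 mm in the last 4 mm. It has about 0.2 rad of play either way in a fastener's slot, so turn it that much beyond the angle the slot is to reach, and back by as much before pulling it out.
- stand_top (a point): Fixed dark wooden block, 80 x 80 mm, 56 mm tall, with a square well 30 x 30 mm right through its middle. The screwdriver's flange rests on its top, the blade hanging in the well at any yaw. Point: centre of the well's mouth, at the block's top.
- panel_handle (a point): Middle of the red handle bar of the loose metal access panel. The bar is 60 mm long along the panel's x, 14 mm wide (y) and 14 mm tall, on two legs at its ends, its centre 38 mm above the panel's underside. Panel: 210 mm (x) x 120 mm (y) x 6 mm, about 0.4 kg, with two openings 54 mm (x) x 30 mm (y), centred 65 mm either side of the middle, for the fasteners' heads.
- panel_base (a point): Centre of the panel's underside, straight below the handle's middle; z up.
- mat_top (a point): Black rubber mat, 230 mm (x) x 150 mm (y), 3 mm thick, fixed to the bench. Point: centre of its top.
- mouthpiece_mid (a point): Bystander: silver trumpet mouthpiece standing on its rim, 27 mm wide, 87 mm tall. Point: half-way up.
- gauge_case_mid (a point): Bystander: steel feeler gauge case lying flat, 100 x 24 x 14 mm (x, y, z). Point: its centre.
- cork_mid (a point): Bystander: tan cork stopper, 48 mm wide at the foot, 60 mm at the top, 60 mm tall, upright. Point: its centre.
Not all that is in view belongs to the job. Of the things shaped like the part that bears panel_handle, the aluminium one is meant.

How it is judged:
On the way, in this order (a step that is already met when the one before it is completed fails the run):
1. both fasteners are turned open while the panel still lies on the gearbox (value of joint each of cam_near, cam_far above 1.3 rad and distance between panel_base and gearbox below 0.08 m), for 0.2 s.
2. the screwdriver is back in its stand while the panel still lies on the gearbox (horizontal distance between driver_handle and stand_top below 0.012 m and height (world z) of driver_handle below 0.096 m and angle between driver_handle's own z axis and vertical below 0.12 rad and distance between panel_base and gearbox below 0.08 m), for 0.2 s.
At the end, for the whole second after the job is handed in: Both fasteners are open (beyond 1.3 rad); the panel lies flat on the mat, handle up, its centre within 45 mm of the mat's centre; the screwdriver stands upright in its stand, flange down on the top; the bystanders are within 20 mm of where they were (value of joint each of cam_near, cam_far above 1.3 rad and horizontal distance between panel_base and mat_top below 0.045 m and height (world z) of panel_base below 0.008 m and angle between panel_base's own z axis and vertical below 0.08 rad and horizontal distance between driver_handle and stand_top below 0.012 m and height (world z) of driver_handle between 0.088 and 0.096 m and angle between driver_handle's own z axis and vertical below 0.12 rad and distance of each of mouthpiece_mid, gauge_case_mid, cork_mid from where it was at the start of the episode below 0.02 m); the robot touches nothing.
It fails at once if a fastener was touched by the fingers or the arm (over 2 N) (contact force between any of the fingers, the arm and cam_near above 2 N or contact force between any of the fingers, the arm and cam_far above 2 N).
It fails at once if the panel was dropped: it moved faster than 0.5 m/s within 20 mm of the bench (height (world z) of panel_base below 0.02 m and linear speed of panel above 0.5 m/s).
It fails at once if the silver mouthpiece was moved more than 20 mm (distance of mouthpiece_mid from where it was at the start of the episode above 0.02 m).
It fails at once if the feeler gauge case was moved more than 20 mm (distance of gauge_case_mid from where it was at the start of the episode above 0.02 m).
It fails at once if the cork stopper was moved more than 20 mm (distance of cork_mid from where it was at the start of the episode above 0.02 m).
It also fails if it takes over 72 s, if anything falls off the work surface, if the arm or the gripper's body presses on something with over 40 N, if the wrist force passes 120 N, or if a joint passes its speed limit or range.

## Working session

There is one attempt and no reset: what is moved stays moved. The work goes in short steps, each a Python script; the robot and the scene stay as the last script left them, time stands still between calls to the robot, and variables do not carry over. Pictures are saved under pics/ and viewed, about 8 in all and at most 12, crops included, and the job is handed in when it is done.

```bash
ls; mkdir -p pics
cat > h.py <<'E'
import numpy as np, cv2
from bench import *
from scipy.spatial.transform import Rotation as R
from scipy.optimize import least_squares
def snap(c):
    p=camera_params(c); im=read_camera(c); return im,p
def save(n,im): cv2.imwrite('pics/'+n,im[:,:,::-1])
def ray(p,uv):
    K=np.array(p['K']);D=np.array(p['dist_coeffs']);T=np.array(p['camera_from_world'])
    x=cv2.undistortPoints(np.array([[uv]],float),K,D)[0,0]
    d=T[:3,:3].T@np.array([x[0],x[1],1]); return -T[:3,:3].T@T[:3,3], d/np.linalg.norm(d)
def atz(p,uv,z):
    o,d=ray(p,uv); return o+d*(z-o[2])/d[2]
def tri(obs):
    A=np.zeros((3,3));b=np.zeros(3)
    for p,uv in obs:
        o,d=ray(p,uv);M=np.eye(3)-np.outer(d,d);A+=M;b+=M@o
    x=np.linalg.solve(A,b)
    return x,[round(1e3*np.linalg.norm((np.eye(3)-np.outer(ray(p,u)[1],ray(p,u)[1]))@(x-ray(p,u)[0])),1) for p,u in obs]
def proj(p,X):
    T=np.array(p['camera_from_world']);K=np.array(p['K'])
    return cv2.projectPoints(np.atleast_2d(np.array(X,float)),cv2.Rodrigues(T[:3,:3])[0],T[:3,3],K,np.array(p['dist_coeffs']))[0][:,0]
def down(yaw): # tool down; tool y axis (jaw) at angle yaw+90deg.. tool x at angle yaw
    return (R.from_euler('z',yaw)*R.from_euler('x',np.pi)).as_quat()
E
python3 - <<'E'
from h import *
ims={}
for c in ['top','side']:
    im,p=snap(c);save(c+'0.png',im)
    T=np.array(p['camera_from_world']);print(c,(-T[:3,:3].T@T[:3,3]).round(3),np.array(p['K']).round(0).tolist())
    for n in ['gearbox','cam_near_slot','cam_far_slot','driver_handle','stand_top','panel_handle','panel_base','mat_top','mouthpiece_mid','gauge_case_mid','cork_mid']:
        r=tip_of(c,n)
        print(n,[(np.round(d['at']).tolist(),round(d['confidence'],2)) for d in r][:4])
print(read_time_s(),read_tcp_rot(),R.from_quat(read_tcp_rot()).as_matrix().round(2).tolist())
cv2.imwrite('pics/both.png',np.vstack([cv2.imread('pics/top0.png'),cv2.imread('pics/side0.png')])[:, :])
E
```

```text
pics
top [ 0.378 -0.012  1.343] [[488.0, 0.0, 276.0], [0.0, 488.0, 207.0], [0.0, 0.0, 1.0]]
gearbox [([293.0, 189.0], 0.9)]
cam_near_slot [([404.0, 217.0], 0.74), ([296.0, 211.0], 0.63)]
cam_far_slot [([294.0, 161.0], 0.56)]
driver_handle [([413.0, 211.0], 0.77), ([292.0, 187.0], 0.3)]
stand_top [([408.0, 217.0], 0.65), ([360.0, 116.0], 0.21)]
panel_handle [([294.0, 185.0], 0.76), ([175.0, 320.0], 0.64)]
panel_base [([180.0, 315.0], 0.79), ([293.0, 188.0], 0.62)]
mat_top [([173.0, 206.0], 0.9)]
mouthpiece_mid [([364.0, 114.0], 0.56), ([228.0, 115.0], 0.42)]
gauge_case_mid [([173.0, 135.0], 0.77)]
cork_mid [([227.0, 115.0], 0.63)]
side [0.062 0.488 0.729] [[426.0, 0.0, 278.0], [0.0, 426.0, 206.0], [0.0, 0.0, 1.0]]
gearbox [([261.0, 205.0], 0.88)]
cam_near_slot [([285.0, 189.0], 0.44)]
cam_far_slot [([239.0, 165.0], 0.68)]
driver_handle [([361.0, 127.0], 0.62)]
stand_top [([356.0, 139.0], 0.88), ([254.0, 122.0], 0.18)]
panel_handle [([257.0, 169.0], 0.94), ([293.0, 400.0], 0.78), ([262.0, 182.0], 0.4), ([360.0, 138.0], 0.22)]
panel_base [([262.0, 183.0], 0.79), ([296.0, 410.0], 0.71), ([359.0, 150.0], 0.43), ([98.0, 257.0], 0.34)]
mat_top [([163.0, 308.0], 0.57)]
mouthpiece_mid [([252.0, 120.0], 0.7), ([264.0, 204.0], 0.27)]
gauge_case_mid [([95.0, 256.0], 0.57)]
cork_mid [([141.0, 201.0], 0.8), ([259.0, 168.0], 0.44)]
1.2 [ 9.76777656e-01  2.14255479e-01  9.40621165e-06 -1.53965927e-05] [[0.91, 0.42, 0.0], [0.42, -0.91, 0.0], [0.0, -0.0, -1.0]]
```

View pics/top0.png

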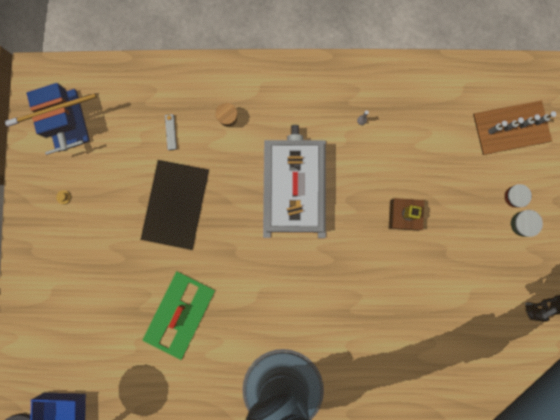

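View pics/side0.png

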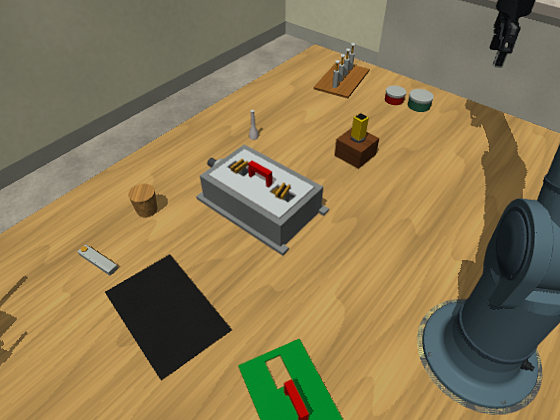

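Top view: aluminium panel with red handle on the gearbox at (294,186). The look-alike is the green panel at (178,316), so the aluminium one is the target. Stand and yellow driver are at (408,214), mat at (174,205).

Run:
```python
from h import *
pt,ps=camera_params('top'),camera_params('side')
for n,a,b in [('handle',[294,185],[257,169]),('driver',[413,211],[361,127]),('stand',[408,217],[356,139]),('mat',[173,206],[163,308]),('near',[296,211],[285,189]),('far',[294,161],[239,165]),('mouth',[364,114],[252,120]),('cork',[227,115],[141,201]),('gauge',[173,135],[95,256])]:
    x,e=tri([(pt,a),(ps,b)]);print(n,x.round(3),e)
print(read_qpos())
x,_=tri([(pt,[294,185]),(ps,[257,169])])
for yaw in [0,np.pi,np.pi/2,-np.pi/2]:
    q=inverse_kinematics([x[0],x[1],0.35],down(yaw));print(yaw,None if q is None else np.round(q,2))
p=camera_params('wrist');T=np.array(p['camera_from_world']);Tc=np.linalg.inv(T)
Rt=R.from_quat(read_tcp_rot()).as_matrix();print('cam in tool',(Rt.T@(Tc[:3,3]-read_eef_pos())).round(3),(Rt.T@Tc[:3,:3]).round(2).tolist(),np.array(p['K'])[0,0])
```

```text
handle [ 0.543 -0.026  0.115] [np.float64(3.9), np.float64(3.9)]
driver [ 0.475 -0.337  0.086] [np.float64(3.3), np.float64(3.3)]
stand [ 0.469 -0.327  0.056] [np.float64(5.3), np.float64(5.3)]
mat [0.496 0.304 0.016] [np.float64(2.7), np.float64(2.7)]
near [ 0.476 -0.034  0.089] [np.float64(0.1), np.float64(0.1)]
far [ 0.607 -0.028  0.091] [np.float64(0.4), np.float64(0.4)]
mouth [ 0.741 -0.218  0.054] [np.float64(0.9), np.float64(0.9)]
cork [0.748 0.157 0.028] [np.float64(2.3), np.float64(2.3)]
gauge [0.697 0.313 0.018] [np.float64(7.5), np.float64(7.5)]
[ 1.04119939  0.38290302  0.04389263  1.59791602 -0.01790184  1.16119057
 -0.0498897 ]
0 [ 0.37  0.12 -0.43  1.66  0.05  1.37 -1.64]
3.141592653589793 [ 0.58  0.14 -0.66  1.66  0.09  1.37  1.47]
1.5707963267948966 [ 0.46  0.13 -0.54  1.66  0.07  1.37 -0.08]
-1.5707963267948966 [-1.24  0.39  1.54  1.72 -0.39  1.42 -2.78]
cam in tool [ 0.071  0.001 -0.154] [[0.0, -0.96, -0.28], [1.0, 0.0, 0.0], [-0.0, -0.28, 0.96]] 342.1881077942706
```

```bash
cat > look.py <<'E'
from h import *
import pickle,sys
def views(tag,poses,names):
    obs={n:[] for n in names}; out=[]
    for i,(xyz,yaw) in enumerate(poses):
        move_ptp(xyz,down(yaw)); pause(0.2)
        im,p=snap('wrist'); save(f'{tag}{i}.png',im); out.append((im,p))
        for n in names:
            r=tip_of('wrist',n)
            print(i,n,[(np.round(d['at'],1).tolist(),round(d['confidence'],2)) for d in r][:3])
            if r and r[0]['confidence']>.4: obs[n].append((p,r[0]['at']))
    pickle.dump(out,open(tag+'.pkl','wb'))
    for n in names:
        if len(obs[n])>1: x,e=tri(obs[n]);print(n,x.round(4),e)
    print('t',read_time_s(),np.round(read_qpos(),2))
E
python3 - <<'E'
from look import *
views('st',[([.46,-.33,.26],np.pi/2),([.48,-.33,.26],0.2)],['driver_handle','stand_top'])
views('gb',[([.52,-.03,.27],np.pi/2),([.56,-.03,.27],0.),],['panel_handle','cam_near_slot','cam_far_slot'])
a=[cv2.imread(f'pics/{n}.png') for n in ['st0','st1','gb0','gb1']]
cv2.imwrite('pics/m.png',cv2.resize(np.vstack([np.hstack(a[:2]),np.hstack(a[2:])]),(800,600),interpolation=cv2.INTER_AREA))
E
```

```text
0 driver_handle [([292.7, 180.0], 0.65)]
0 stand_top [([290.9, 175.9], 0.77)]
1 driver_handle []
1 stand_top []
t 4.3583 [ 0.65  0.23 -0.14  1.71  0.03  1.2  -0.87]
0 panel_handle [([303.7, 183.1], 0.59)]
0 cam_near_slot [([235.1, 180.5], 0.64)]
0 cam_far_slot [([366.3, 180.9], 0.69)]
1 panel_handle [([276.4, 200.9], 0.77), ([73.7, 404.9], 0.63)]
1 cam_near_slot [([276.2, 259.6], 0.7)]
1 cam_far_slot [([281.5, 131.9], 0.85), ([36.5, 207.8], 0.44)]
panel_handle [ 0.5458 -0.0308  0.112 ] [np.float64(0.6), np.float64(0.6)]
cam_near_slot [ 0.4806 -0.0305  0.1018] [np.float64(0.8), np.float64(0.8)]
cam_far_slot [ 0.6093 -0.0344  0.0915] [np.float64(2.0), np.float64(2.0)]
t 7.725 [ 0.31  0.2  -0.37  1.74  0.08  1.22 -1.65]
```

View pics/m.png

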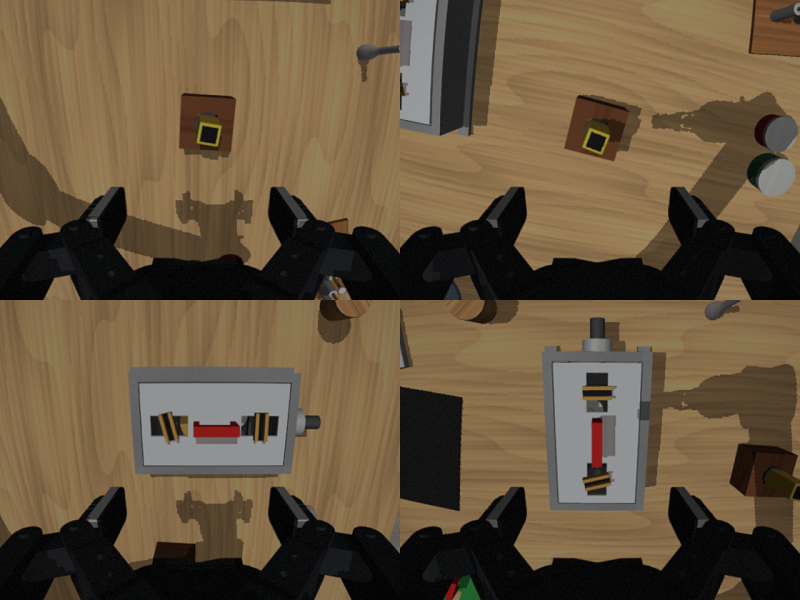

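Crops confirm: driver at (208,132) in the stand (top-left crop). The bottom crops show the aluminium panel with both heads nearly across, the near one tilted. Now metric rectangles from segmentation.

```bash
cat > seg.py <<'E'
from h import *
import pickle
def rects(im,p,lo,hi,z,minpx=60,roi=None):
    hsv=cv2.cvtColor(im,cv2.COLOR_RGB2HSV); m=cv2.inRange(hsv,np.array(lo),np.array(hi))
    if roi is not None:
        k=np.zeros_like(m);u,v,r=map(int,roi);k[max(v-r,0):v+r,max(u-r,0):u+r]=1;m=m*k
    m=cv2.morphologyEx(m,cv2.MORPH_CLOSE,np.ones((7,7)))
    cs=[c for c in cv2.findContours(m,cv2.RETR_EXTERNAL,cv2.CHAIN_APPROX_NONE)[0] if cv2.contourArea(c)>minpx]
    out=[]
    for c in sorted(cs,key=cv2.contourArea,reverse=True)[:3]:
        P=np.array([atz(p,q,z)[:2] for q in c[:,0].astype(float)])
        (cx,cy),(w,h),a=cv2.minAreaRect((P*1e4).astype(np.float32))
        if w<h: w,h,a=h,w,a+90
        out.append((np.array([cx,cy])/1e4,round(w/10,1),round(h/10,1),round(((np.deg2rad(a)+np.pi/2)%np.pi)-np.pi/2,3)))
    return out
E
python3 - <<'E'
from seg import *
st=pickle.load(open('st.pkl','rb'));gb=pickle.load(open('gb.pkl','rb'))
for (im,p),uv in zip(st,[(290,185),(274,192)]):
    hsv=cv2.cvtColor(im,cv2.COLOR_RGB2HSV)
    u,v=uv;print('drv hsv',[hsv[v-j,u].tolist() for j in (-18,-14,-12,-10,0,12,14,16,18,22,26)])
    print('drv',rects(im,p,(22,120,130),(38,255,255),.122,20,(u,v,45)))
    print('stand',rects(im,p,(0,80,20),(14,255,140),.056,400,(u,v-10,60)))
for i,(im,p) in enumerate(gb):
    print('panel',rects(im,p,(0,0,120),(180,25,255),.080,3000)[:1])
    for X in ([.478,-.031,.0925],[.609,-.033,.0925]):
        uv=proj(p,X)[0];print('cam',rects(im,p,(12,80,90),(24,255,255),.0925,30,(*uv,26))[:1],uv.round())
    uv=proj(p,[.545,-.03,.119])[0];print('hdl',rects(im,p,(0,150,120),(8,255,255),.119,50,(*uv,45))[:1])
# enlarged crop check
a=cv2.resize(st[0][0][130:240,220:360],(400,314),interpolation=cv2.INTER_CUBIC);b=cv2.resize(gb[0][0][90:260,170:480],(573,314),interpolation=cv2.INTER_CUBIC)
b=cv2.resize(gb[0][0][130:230,190:430],(754,314),interpolation=cv2.INTER_CUBIC)
save('c.png',np.vstack([np.hstack([a,cv2.resize(st[1][0][130:240,220:360],(354,314))]),b]))
E
```

```text
drv hsv [[21, 181, 93], [25, 174, 41], [120, 36, 21], [90, 16, 16], [75, 81, 19], [26, 177, 150], [23, 190, 83], [23, 194, 80], [24, 204, 75], [22, 178, 83], [105, 19, 54]]
drv [(array([ 0.47317349, -0.32978123]), 26.2, 26.2, np.float64(1.397))]
stand [(array([ 0.47282451, -0.33172595]), 90.6, 79.7, np.float64(1.508))]
drv hsv [[28, 173, 106], [120, 80, 16], [135, 61, 25], [150, 26, 20], [8, 54, 19], [23, 171, 61], [24, 214, 62], [23, 195, 64], [23, 220, 65], [24, 168, 56], [7, 75, 44]]
drv [(array([ 0.47380405, -0.33019763]), 26.5, 26.5, np.float64(-0.173))]
stand [(array([ 0.47613027, -0.33352024]), 86.2, 86.2, np.float64(-0.065))]
panel [(array([ 0.5447624 , -0.03002259]), 209.7, 119.3, np.float64(0.0))]
cam [(array([ 0.48636704, -0.02800544]), 40.3, 5.1, np.float64(-1.331))] [233. 180.]
cam [(array([ 0.61636353, -0.0302401 ]), 39.5, 5.0, np.float64(-1.564))] [365. 182.]
hdl [(array([ 0.54503462, -0.0300568 ]), 58.6, 12.2, np.float64(-0.002))]
panel [(array([ 0.54522822, -0.03036403]), 209.1, 119.6, np.float64(-0.002))]
cam [(array([ 0.4802791 , -0.03025307]), 39.6, 18.3, np.float64(-1.331))] [276. 258.]
cam [(array([ 0.60307905, -0.03039069]), 39.3, 4.8, np.float64(-1.57))] [278. 131.]
hdl [(array([ 0.5451377 , -0.03053635]), 58.7, 12.3, np.float64(-0.005))]
```

View pics/c.png

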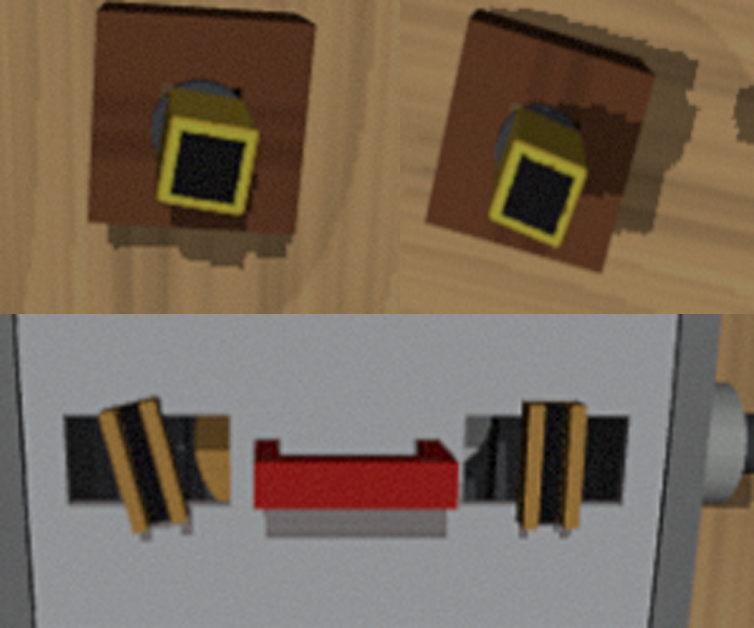

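Panel centre is (0.545,-0.030) with yaw about 0, and the slots are at +0.24 and 0.00 rad. Driver top is (0.4735,-0.330), with its flats at -0.174 rad. The two views agree at the assumed heights. Next: grasp, lift, and look at which way the blade lies.

Run:
```python
from h import *
yaw=np.pi/2-.174; q=down(yaw); x,y=.4735,-.330
move_ptp([x,y,.23],q)
movel([x,y,.092],q,speed=.12); pause(.2)
move_gripper(0.02,effort=80); pause(.2)
print('gap',read_finger_gap(),np.round(read_eef_pos(),4),np.round(read_ft_force(),2))
movel([x,y,.26],q,speed=.15); pause(.2)
print('gap',read_finger_gap(),np.round(read_ft_force(),2),np.round(read_qpos(),2),read_time_s())
im,p=snap('side');
for n in ['driver_handle','driver_tip','stand_top']: print(n,[(np.round(d['at']).tolist(),round(d['confidence'],2)) for d in tip_of('side',n)][:2])
print(proj(p,[[x,y,.179],[x,y,.26],[x,y,.056]]).round(1))
u,v=proj(p,[x,y,.19])[0].astype(int)
tcp=[]
im2,p2=snap('wrist')
save('lift.png',np.hstack([cv2.resize(im[v-70:v+50,u-60:u+60],(500,500),interpolation=cv2.INTER_CUBIC),cv2.resize(im2[250:,200:370],(290,290)) .repeat(1,0) if 0 else cv2.resize(im2[120:420,180:360],(300,500))]))
```

```text
gap 0.026202009913696218 [ 0.4737 -0.3302  0.0923] [-0.44 -0.    2.03]
gap 0.025952471210759616 [ 0.32  0.74 -1.59] [ 0.78  0.23 -0.28  1.72  0.07  1.2   0.31] 13.1667
driver_handle [([372.0, 66.0], 0.89)]
driver_tip []
stand_top [([356.0, 141.0], 0.62)]
[[363.7  96.3]
 [368.6  65.1]
 [357.1 137.8]]
```

View pics/lift.png

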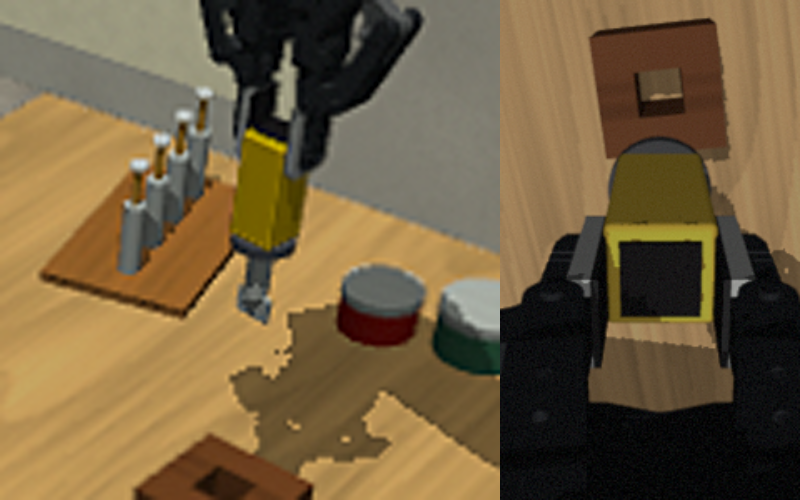

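Blade looks to run left-high to right-low in the side crop, i.e. along the tool y axis. I'll confirm this above the near fastener.

Run:
```python
from h import *
x,y,yaw=.4802,-.0303,.24
move_ptp([x,y,.225],down(yaw)); pause(.3)
print(np.round(read_eef_pos(),4),np.round(read_qpos(),2),read_finger_gap(),read_time_s())
im,p=snap('side')
tip=[x,y,.225-.081]
for n in ['driver_handle','driver_tip','cam_near_slot']: print(n,[(np.round(d['at'],1).tolist(),round(d['confidence'],2)) for d in tip_of('side',n)][:2])
for nm,a in (('toolx',yaw),('tooly',yaw-np.pi/2)):
    d=.011*np.array([np.cos(a),np.sin(a),0]); print(nm,proj(p,[tip-d,tip,tip+d]).round(1).tolist())
print('slot',proj(p,[x,y,.0925]).round(1))
u,v=proj(p,tip)[0].astype(int)
save('pre.png',cv2.resize(im[v-50:v+50,u-50:u+50],(600,600),interpolation=cv2.INTER_CUBIC)); print('origin',u-50,v-50)
```

```text
[ 0.4803 -0.0308  0.225 ] [ 0.4   0.08 -0.44  1.97  0.04  1.1  -1.39] 0.02607376096615858 15.2167
driver_handle [([281.9, 139.5], 0.94), ([163.3, 308.2], 0.25)]
driver_tip [([283.5, 169.3], 0.91)]
cam_near_slot [([282.2, 190.3], 0.6)]
toolx [[287.3, 171.7], [282.5, 170.2], [277.7, 168.7]]
tooly [[280.2, 173.4], [282.5, 170.2], [284.8, 167.1]]
slot [[282.4 188.1]]
origin 232 120
```

View pics/pre.png

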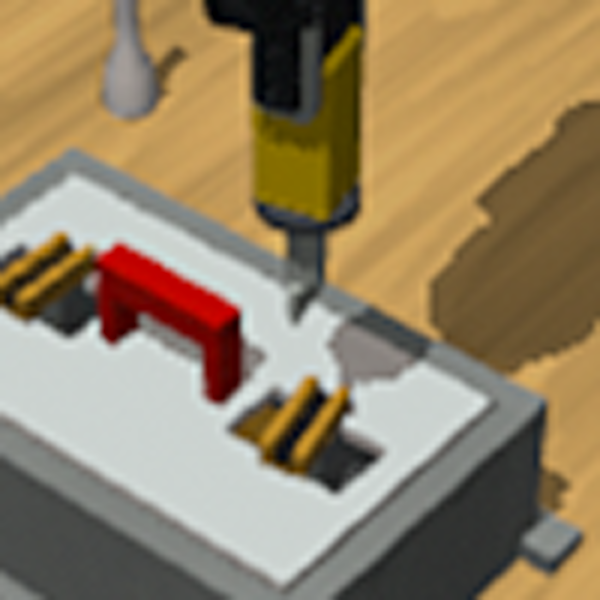

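The blade matches the tool-y hypothesis and is aligned with the near slot; it points along (295,322)→(320,285) in the crop. Insert and turn.

```bash
cat > turn.py <<'E'
from h import *
def turn(x,y,y0,y1=1.74):
    movel([x,y,.182],down(y0),speed=.1)
    movel([x,y,.169],down(y0),speed=.03)
    f=read_ft_force(); print('in',np.round(f,1),np.round(read_eef_pos(),4),'t',read_time_s())
    if abs(f[2])>15: print('ABORT'); movel([x,y,.19],down(y0)); return
    for a in np.linspace(y0,y1,9)[1:]:
        move_ptp([x,y,.169],down(a)); print(round(a,2),'Tz',round(read_ft_torque()[2],3),'F',np.round(read_ft_force(),1),np.round(read_eef_pos()-np.array([x,y,.169]),4)*1e3)
    for a in np.linspace(y1,y1-.2,3)[1:]: move_ptp([x,y,.169],down(a))
    print('back',np.round(read_ft_torque()[2],3),np.round(read_ft_force(),1),read_finger_gap())
    movel([x,y,.225],down(y1-.2),speed=.08); print('out',np.round(read_ft_force(),1),np.round(read_qpos(),2),read_time_s())
E
python3 - <<'E'
from turn import *
turn(.4802,-.0303,.24)
save('near_done.png',snap('side')[0])
E
```

```text
in [ 0.7  0.2 -1.5] [ 0.4801 -0.0303  0.1689] t 16.5833
0.43 Tz -0.027 F [-0.   0.2 -1.5] [ 0.1 -0.   0.1]
0.62 Tz -0.036 F [-0.2 -0.6 -0.6] [ 0.1 -0.2  0.3]
0.8 Tz -0.042 F [-0.3 -0.6  0.9] [ 0.3 -0.1  0.3]
0.99 Tz -0.024 F [-0.1 -1.3  1. ] [0.4 0.  0.3]
1.18 Tz -0.065 F [0.2 0.7 0.1] [0.5 0.1 0.2]
1.36 Tz -0.114 F [0.1 0.  0.6] [0.5 0.2 0.2]
1.55 Tz 0.021 F [ 1.4  0.5 -0.4] [0.6 0.3 0.3]
1.74 Tz -0.021 F [ 1.7  1.4 -0.1] [0.6 0.4 0.3]
back -0.006 [ 1.   0.5 -1.8] 0.02642724093456002
out [-1.   0.4 -0.6] [ 0.51  0.09 -0.56  1.96  0.05  1.1  -0.1 ] 20.3333
```

Run:
```python
from h import *
im=cv2.imread('pics/near_done.png')[:,:,::-1]
save('nd.png',cv2.resize(im[120:220,215:335],(720,600),interpolation=cv2.INTER_CUBIC))
```

```text
(no output)
```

View pics/nd.png

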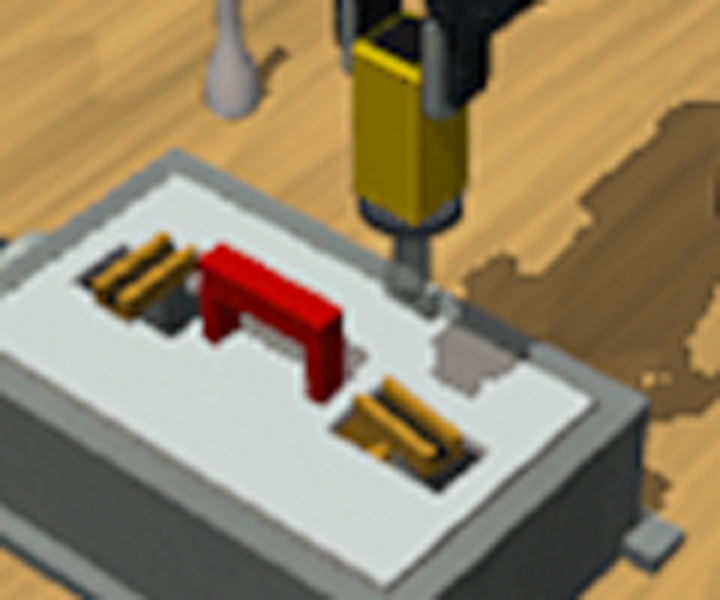

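Run:
```python
from turn import *
from seg import rects
p=camera_params('side');im=cv2.imread('pics/near_done.png')[:,:,::-1].copy()
for lo in (90,130,160):
    uv=proj(p,[.480,-.030,.0925])[0];print(rects(im,p,(12,80,lo),(26,255,255),.0925,15,(*uv,20))[:2])
x=.6098
move_ptp([.6098,-.0303,.225],down(0.0)); pause(.2)
turn(.6098,-.0303,0.0,1.78)
im,p=snap('side');save('far_done.png',im)
save('nd2.png',cv2.resize(im[120:220,215:335],(720,600),interpolation=cv2.INTER_CUBIC))
```

```text
[(array([ 0.47766094, -0.02224455]), 41.9, 34.0, np.float64(-0.022)), (array([ 0.49335664, -0.09184291]), 27.2, 20.4, np.float64(0.686))]
[(array([ 0.4799124 , -0.02109367]), 38.2, 32.1, np.float64(-0.178))]
[(array([ 0.47982764, -0.02156551]), 38.2, 31.1, np.float64(-0.178))]
in [ 0.3 -0.1 -2.6] [ 0.6097 -0.0303  0.1688] t 23.175
0.22 Tz -0.002 F [-0.1 -0.5 -2.1] [ 0.1 -0.1  0.2]
0.44 Tz -0.023 F [-1.1 -0.2 -0.2] [ 0.1 -0.1  0.4]
0.67 Tz -0.054 F [-0.3 -0.  -0.3] [ 0.3 -0.1  0.4]
0.89 Tz 0.011 F [-0.4  0.9 -0.6] [ 0.4 -0.   0.3]
1.11 Tz -0.039 F [-0.1 -0.5  0.7] [0.4 0.1 0.3]
1.34 Tz -0.022 F [1.3 0.3 0.9] [0.5 0.1 0.3]
1.56 Tz -0.078 F [1.9 0.1 0.7] [0.5 0.2 0.3]
1.78 Tz -0.026 F [2.1 0.7 0.6] [0.6 0.4 0.3]
back 0.008 [-0.2  0.4 -1.6] 0.026342610608643437
out [ 0.7  0.2 -2.8] [ 0.55  0.39 -0.71  1.66  0.27  1.19 -0.22] 27.0583
```

View pics/nd2.png

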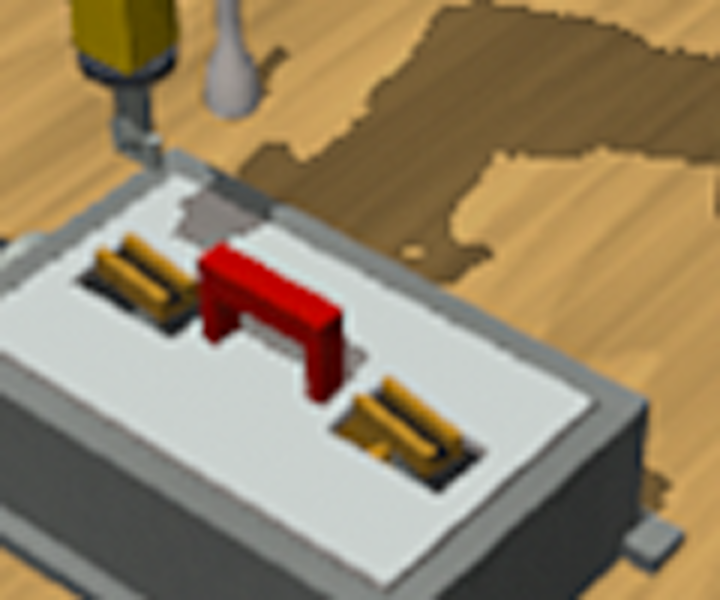

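Run:
```python
from seg import *
p=camera_params('side')
for n,a,b in [('near',(390,385),(462,437)),('near2',(360,398),(437,462)),('far',(128,243),(198,285)),('far2',(98,258),(165,310))]:
    A,B=[atz(p,(215+u[0]/6,120+u[1]/6),.0925) for u in (a,b)];d=A-B;print(n,np.arctan2(d[1],d[0]).round(3),np.linalg.norm(d).round(3))
move_ptp([.545,-.10,.26],down(np.pi/2)); pause(.2)
im,p=snap('wrist');save('w.png',im);pickle.dump((im,p),open('w.pkl','wb'))
for X in ([.480,-.0303,.0925],[.6098,-.0303,.0925]):
    uv=proj(p,X)[0];print('cam',rects(im,p,(12,80,90),(26,255,255),.0925,30,(*uv,24))[:2],uv.round())
print('panel',rects(im,p,(0,0,110),(180,30,255),.080,3000)[:1],read_time_s())
```

```text
near -0.125 0.037
near2 -0.188 0.043
far -0.03 0.038
far2 -0.142 0.041
cam [(array([ 0.47885254, -0.03632891]), 40.1, 5.7, np.float64(-0.169)), (array([ 0.48113682, -0.02361095]), 40.1, 5.6, np.float64(-0.164))] [205. 110.]
cam [(array([ 0.60893589, -0.03677563]), 40.3, 5.5, np.float64(-0.133)), (array([ 0.61067183, -0.02393405]), 39.7, 5.2, np.float64(-0.137))] [347. 111.]
panel [(array([ 0.55178188, -0.03029254]), 251.4, 148.5, np.float64(-0.004))] 27.85
```

View pics/w.png

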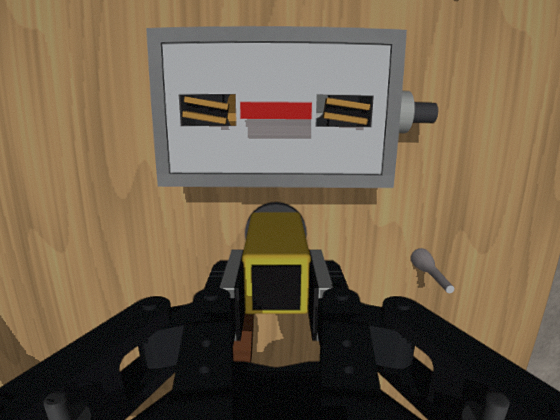

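Both are open at about 1.40 and 1.43 rad, past the 1.3 limit but short of the stop. There is time to finish both to the stop, inserting deeper, before returning the driver.

Run:
```python
from seg import *
Z=.1672
for x,y0 in ((.6098,1.436),(.4802,1.404)):
    y=-.0303
    move_ptp([x,y,.200],down(y0)); movel([x,y,Z],down(y0),speed=.06)
    f=read_ft_force();print('in',np.round(f,1))
    if abs(f[2])>20: movel([x,y,.2],down(y0)); print('ABORT'); break
    for a in np.linspace(y0,1.92,4)[1:]: move_ptp([x,y,Z],down(a))
    print('Tz',np.round(read_ft_torque()[2],3),np.round(read_ft_force(),1))
    for a in (1.75,1.6): move_ptp([x,y,Z],down(a))
    movel([x,y,.225],down(1.6),speed=.12); print('out',np.round(read_ft_force(),1),read_time_s())
move_ptp([.545,-.10,.26],down(np.pi/2)); pause(.2)
im,p=snap('wrist');save('w2.png',im)
for X in ([.480,-.0303,.0925],[.6098,-.0303,.0925]):
    uv=proj(p,X)[0];print('cam',rects(im,p,(12,80,90),(26,255,255),.0925,30,(*uv,24))[:2])
print(read_finger_gap(),read_time_s())
```

```text
in [-0.6  0.7 -1.3]
Tz -0.268 [ 0.1  1.1 -0.7]
out [ 0.4 -0.1 -2.1] 31.0417
in [-1.1  0.8  0.5]
Tz -0.326 [-0.3  2.5 -2.4]
out [ 0.5  1.1 -1.6] 34.3667
cam [(array([ 0.48038486, -0.02336725]), 39.4, 5.3, np.float64(-0.006)), (array([ 0.47983579, -0.03668374]), 39.8, 5.4, np.float64(-0.006))]
cam [(array([ 0.60998496, -0.0371354 ]), 39.8, 5.4, np.float64(0.013)), (array([ 0.60942637, -0.02374375]), 39.5, 5.2, np.float64(-0.026))]
0.026069328880332927 35.1083
```

Both are at the stop (slot angle within 0.02 rad of the x axis). Return the driver.

Run:
```python
from seg import *
yaw=np.pi/2-.174; q=down(yaw); x,y=.4735,-.330
move_ptp([x,y,.20],q); movel([x,y,.12],q,speed=.12); print(np.round(read_ft_force(),1)); movel([x,y,.0925],q,speed=.05); pause(.1)
print(np.round(read_ft_force(),1),read_eef_pos().round(4))
move_gripper(.08); pause(.1)
movel([x,y,.24],q,speed=.2)
pause(.1); im,p=snap('wrist');save('st_end.png',im)
uv=proj(p,[x,y,.122])[0]; print('drv',rects(im,p,(22,120,120),(38,255,255),.122,20,(*uv,45)))
print(read_time_s(),np.round(read_qpos(),2))
# mat from top camera (arm is clear of it)
im,p=snap('top'); 
uv=proj(p,[.5,.3,.003])[0]; print('mat top',rects(im,p,(0,0,0),(180,255,45),.003,1000,(*uv,70)),[ (np.round(d['at']),d['confidence']) for d in tip_of('top','mat_top')][:1])
im=cv2.imread('pics/side0.png')[:,:,::-1].copy();p=camera_params('side')
uv=proj(p,[.5,.3,.003])[0]; print('mat side',rects(im,p,(0,0,0),(180,255,45),.003,1000,(*uv,90)))
for yw in (0,np.pi): print(inverse_kinematics([.545,-.03,.2],down(yw)))
```

```text
[ 0.6 -0.7 -2. ]
[-1.9  0.4  1.4] [ 0.4731 -0.33    0.0924]
drv [(array([ 0.47302275, -0.32963638]), 26.3, 26.1, np.float64(-0.172))]
39.4083 [ 1.06  0.29 -0.62  1.73  0.18  1.18  0.22]
mat top [] [(array([173., 203.]), 0.7)]
mat side [(array([0.49898564, 0.30286667]), 228.9, 148.4, np.float64(-0.186))]
[ 0.52644911  0.26598166 -0.62486902  1.84399682  0.17463796  1.08647592
 -1.73429597]
[ 0.83374941  0.37297013 -1.01286325  1.83214874  0.34889003  1.1296366
  1.27006294]
```

Run:
```python
from h import *
a=cv2.imread('pics/st_end.png');p=cv2.imread('pics/top0.png')
cv2.imwrite('pics/chk.png',np.hstack([cv2.resize(a[100:300,180:400],(420,400)),cv2.resize(p[140:260,120:230],(370,400))]))
```

```text
(no output)
```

View pics/chk.png

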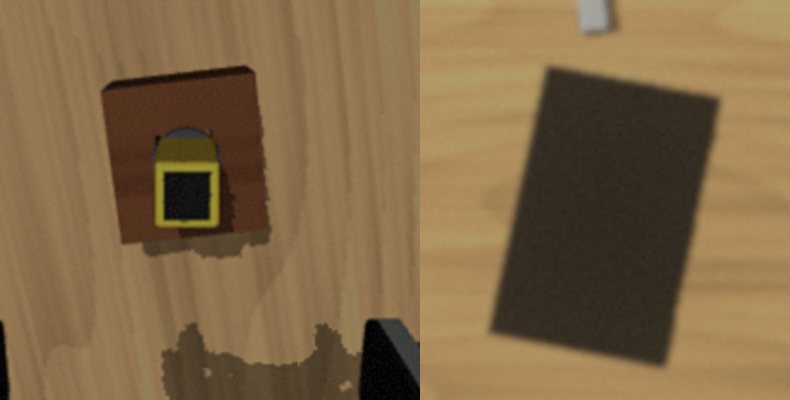

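Driver is back in place: centre within 1 mm of the pick-up, upright, flange on the block. Mat centre is (0.499,0.303), yaw -0.186. Now the panel.

Run:
```python
from h import *
x,y=.545,-.0303; mx,my,ma=.499,.303,-.186
move_ptp([x,y,.20],down(0)); movel([x,y,.113],down(0),speed=.12)
move_gripper(.0,effort=80); pause(.1); print('gap',read_finger_gap(),read_eef_pos().round(4),np.round(read_ft_force(),1))
movel([x,y,.135],down(0),speed=.05); print(np.round(read_ft_force(),1))
movel([x,y,.24],down(0),speed=.15); print('gap',read_finger_gap(),np.round(read_ft_force(),1))
move_ptp([mx,my,.20],down(ma)); pause(.2); print(np.round(read_qpos(),2),read_time_s())
im,p=snap('side'); save('carry.png',im); print([(np.round(d['at']),d['confidence'],) for d in tip_of('side','panel_handle')],proj(p,[mx,my,.20]).round())
movel([mx,my,.06],down(ma),speed=.12); movel([mx,my,.0435],down(ma),speed=.03); pause(.1)
print(read_eef_pos().round(4),np.round(read_ft_force(),1),read_time_s())
```

```text
gap 0.0004002927521908076 [ 0.5449 -0.0303  0.1129] [-0.3 -0.7  0.5]
[-0.1  0.  -0.8]
gap 0.00015805525111512066 [-0.3 -0.5 -0.8]
[ 0.04  0.39 -0.8   1.75  0.3   1.13 -2.61] 45.85
[(array([260., 168.]), 0.86), (array([357., 140.]), 0.62), (array([294., 400.]), 0.56)] [[141. 246.]]
[0.4992 0.3032 0.0437] [-0.5 -0.1 -0.5] 48.0667
```

Fingers closed on nothing: gap is about 0, and the panel is still on the gearbox. Going back to look.

Run:
```python
from seg import *
movel([.499,.303,.20],speed=.3); move_gripper(.05)
move_ptp([.545,-.03,.27],down(0)); pause(.15)
im,p=snap('wrist'); save('re.png',im)
print('panel',rects(im,p,(0,0,120),(180,25,255),.080,3000)[:1])
for z in (.112,.119,.125): 
    uv=proj(p,[.545,-.03,z])[0];print(z,rects(im,p,(0,150,120),(8,255,255),z,50,(*uv,60))[:2],uv.round())
print(read_time_s(),read_finger_gap())
s=cv2.imread('pics/carry.png')[:,:,::-1]
save('re2.png',np.hstack([cv2.resize(im,(450,338)),cv2.resize(s[130:210,210:310],(423,338),interpolation=cv2.INTER_CUBIC)])[:,:800])
```

```text
panel [(array([ 0.54544458, -0.03025652]), 209.5, 119.8, np.float64(-0.003))]
0.112 [(array([ 0.54325718, -0.02999656]), 59.5, 14.3, np.float64(0.004))] [278. 186.]
0.119 [(array([ 0.54488896, -0.02995591]), 58.1, 14.0, np.float64(0.004))] [278. 188.]
0.125 [(array([ 0.54628779, -0.02992101]), 57.0, 13.7, np.float64(0.004))] [278. 189.]
50.7667 0.0505720685205698
```

View pics/re2.png

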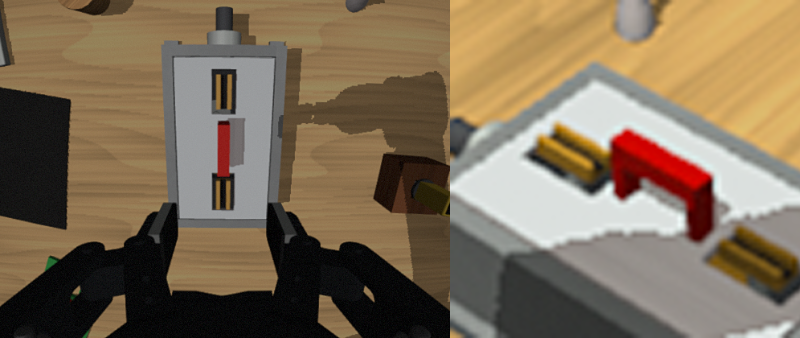

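Panel has not moved. In the earlier crops (lift, nd) the pads ended well above the driver handle's middle, so the real fingertips seem to stand farther back than stated. I'll quantify that from the saved pictures; this costs no robot time.

Run:
```python
from h import *
p=camera_params('side')
def zof(xy,row):
    zs=np.linspace(.05,.35,601);P=proj(p,np.c_[np.full(601,xy[0]),np.full(601,xy[1]),zs]);i=np.argmin(abs(P[:,1]-row));return zs[i].round(4),P[i].round(1)
u,v=proj(p,[.4735,-.33,.19])[0].astype(int)
print('lift pad end px',u-60+310*.24,v-70+172*.24)
a=1.397-np.pi/2;d=np.array([np.cos(a),np.sin(a)])
for s in (.016,.02): print('lift tip z-tcp',zof(np.array([.4735,-.33])-s*d,v-70+172*.24)[0]-.26,zof(np.array([.4735,-.33])-s*d,v-70+172*.24)[1])
a=1.54-np.pi/2;d=np.array([np.cos(a),np.sin(a)])
print('nd px',215+440/6,120+122/6)
for s in (-.018,.018): r=zof(np.array([.4802,-.0303])-s*d,120+122/6);print('nd tip z-tcp',r[0]-.225,r[1])
# driver handle top check (should be +.030) : top corner nearest
print('nd handle bottom row 220 ->',zof([.4802,-.0303+.014],120+222/6)[0]-.225,'top row 80',zof([.4802,-.0303+.014],120+80/6)[0]-.225)
```

```text
lift pad end px 378.4 63.28
lift tip z-tcp 0.01050000000000001 [374.8  63.4]
lift tip z-tcp 0.012500000000000011 [376.3  63.2]
nd px 288.3333333333333 140.33333333333334
nd tip z-tcp -0.013000000000000012 [275.8 140.4]
nd tip z-tcp 0.0050000000000000044 [289.8 140.4]
nd handle bottom row 220 -> -0.037000000000000005 top row 80 0.02099999999999999
```

Pictures put the fingertips about 10 mm behind the reported TCP instead of 19 mm ahead, which explains the miss. I'll descend lower with force guards, and carry only if the gap and weight show a grasp.

Run:
```python
from h import *
import sys
x,y=.5452,-.0301; mx,my,ma=.499,.303,-.186
move_gripper(.036); movel([x,y,.125],down(0),speed=.25)
f0=read_ft_force()[2]; ok=False
for z in (.106,.099,.093,.088,.084):
    movel([x,y,z],down(0),speed=.08); f=read_ft_force()[2]-f0
    if abs(f)>6: print('contact',z,f); movel([x,y,z+.004],down(0),speed=.05); break
move_gripper(.0,effort=80); pause(.1); g=read_finger_gap(); zg=read_eef_pos()[2]
print('gap',g,'z',zg,f,read_time_s())
if g<.008: move_gripper(.036); sys.exit()
movel([x,y,zg+.02],down(0),speed=.06); print(np.round(read_ft_force(),1))
movel([x,y,zg+.11],down(0),speed=.2); pause(.1); print('gap',read_finger_gap(),np.round(read_ft_force(),1),read_time_s())
if read_finger_gap()<.008: sys.exit()
move_ptp([mx,my,zg+.06],down(ma)); pause(.1)
im,p=snap('side'); save('carry2.png',im); print([np.round(d['at']) for d in tip_of('side','panel_handle')][:3],proj(p,[mx,my,zg+.06+.112-zg]).round(),read_finger_gap(),read_time_s(),'zg',zg)
```

```text
gap 0.01234924427809769 z 0.08432036793599587 -0.2575934909028728 53.6083
[-0.3  0.1 -3.3]
gap 0.01254184070135458 [-0.9 -0.9 -3.4] 54.8
[array([145., 256.]), array([296., 399.])] [[145. 257.]] 0.012732671142507913 56.2833 zg 0.08432036793599587
```

Grasped, and the handle is exactly at its predicted pixel. Lower with a guard, release, check.

Run:
```python
from seg import *
mx,my,ma=.499,.303,-.186; zg=.0843
movel([mx,my,zg-.071+.012],down(ma),speed=.12)
f0=read_ft_force()[2]
for dz in (.008,.005,.0025,.001,0.):
    movel([mx,my,zg-.071+dz],down(ma),speed=.03); f=read_ft_force()[2]-f0; print(dz,round(f,1))
    if f>2.5: break
pause(.1); move_gripper(.06); pause(.1)
movel([mx,my,.16],down(ma),speed=.2); print('t',read_time_s())
move_ptp([.47,.10,.30],down(0)); pause(.1)
it,pt=snap('top'); ds=[(d['at'],d['confidence']) for d in tip_of('top','panel_handle')]
i2,ps=snap('side'); dss=[(d['at'],d['confidence']) for d in tip_of('side','panel_handle')]
print([(np.round(a),round(c,2),atz(pt,a,.041).round(3)) for a,c in ds]);print([(np.round(a),round(c,2),atz(ps,a,.041).round(3)) for a,c in dss])
uv=proj(ps,[mx,my,.009])[0];print('panel',rects(i2,ps,(0,0,120),(180,30,255),.009,500,(*uv,100))[:1])
for n in ['mouthpiece_mid','gauge_case_mid','cork_mid','driver_handle','stand_top']: print(n,[np.round(d['at']).tolist() for d in tip_of('side',n)][:1])
print(read_finger_gap(),read_time_s())
save('end.png',np.hstack([cv2.resize(it[80:340,120:440],(400,325)),cv2.resize(i2,(400,300))[:, :].copy() if 0 else cv2.resize(i2,(400,325))]))
```

```text
0.008 -0.6
0.005 -0.2
0.0025 -0.6
0.001 -0.8
0.0 -0.9
t 60.3083
[(array([173., 317.]), 0.93, array([0.198, 0.291, 0.041])), (array([171., 205.]), 0.86, array([0.495, 0.302, 0.041]))]
[(array([293., 400.]), 0.64, array([0.197, 0.29 , 0.041])), (array([161., 298.]), 0.58, array([0.502, 0.302, 0.041]))]
panel [(array([0.49736147, 0.30330479]), 211.1, 120.6, np.float64(-0.188))]
mouthpiece_mid [[255.0, 121.0]]
gauge_case_mid [[100.0, 258.0]]
cork_mid [[143.0, 198.0]]
driver_handle [[359.0, 128.0]]
stand_top [[357.0, 140.0]]
0.060011694850294846 61.8333
```

View pics/end.png

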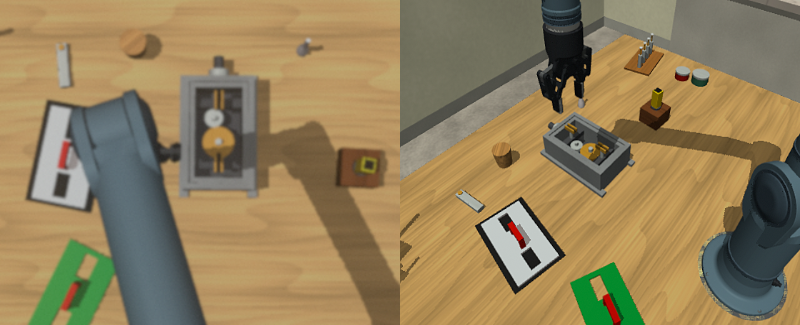

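The panel lies centred and handle up on the mat. The driver stands in its stand, both fastener heads are open, the bystanders are in place and the arm is clear. Handing in.

```bash
python3 -c "
from bench import *
sign_off(); print(read_time_s())"
```

```text
the job is handed in; nothing more can be done
the job is handed in; nothing more can be done
```

The job is done and handed in at about 62 s of the 72 s allowed; the hand-in gives no verdict.

- **Fasteners:** I turned both with the screwdriver. The first pass left them at about 1.40 and 1.43 rad, so I went back with the blade deeper and turned them to the stop. The wrist camera then showed both slots within about 0.03 rad of the gearbox's x axis.
- **Screwdriver:** It went back into its stand upright, within about 1 mm of where I picked it up.
- **Panel:** My first grasp missed, and I carried empty fingers to the mat before noticing. The panel had not moved. The pictures put the fingertips about 10 mm behind the reported TCP, where the text says 19 mm ahead. I gripped about 29 mm lower and it held (12 mm gap, about 3 N of weight).
- **Placing:** The panel is on the mat, handle up. Its centre reads (0.497, 0.303) against the mat's (0.499, 0.303), with matching yaw.

**Weaker checks:**
- I felt no clear contact force when the panel touched down. That it lies flat rests on the pictures and the height calculation.
- I checked the bystanders only by eye and by rough network pixels, which were within about 5 px of the start.

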